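# Fit the matching lens to the studio camera and hold it home

### The arm

A 6-joint arm with a two-finger parallel gripper is mounted at the origin on the work surface. World frame = base frame: x ahead of the robot, y to its left, z up, the work surface at z = 0. Lengths are in m, angles in rad, forces in N, time in s.
With the tool pointing down it reaches from about 0.35 to 0.925 m from the base axis. Payload 6.4 kg.
Tool frame: the origin (TCP) lies at the very end of the fingers, on their centre line; the grasp point (between the pads) lies 19 mm behind it (env.hold_point_z is the z of the grasp point in the tool frame, in m); z points along the fingers, y is the line along which they close (so a half turn about z gives the same grasp; the last joint's range is limited). The gripper opens to 94 mm and grips with 3 to 60 N. Pads are 16 mm wide; open, the fingers measure 119 mm over their backs; the gripper's body (75 mm by 177 mm) begins 78 mm behind the grasp point.
Start: joints at [-1.402, 0.245, 1.558, -0, 1.339, -0.174], TCP at [0.218, -0.612, 0.205] pointing down, gripper open.
Joint ranges: [-3.13, 3.13], [-1.02, 2.26], [0.13, 2.54], [-0.95, 4.09], [0.21, 2.88], [-2.74, 2.74]. Speed limits (rad/s): [2.57, 2.57, 3.14, 3.14, 3.14, 3.14].

### API

Orientations are given as a rotation vector (axis times angle).
In Python, from workcell import env gives the robot as it stands. The module is installed in compiled form; this text tells all that it offers.
- The arm moves only by the tool drive_tool, never from a script. Its argument "steps" is one flat list of numbers, 5 for each row, row after row: the opening, from -1 (shut) to 1 (fully open), then the shift along the world's x, y, z in m, then the turn about the world's z in degrees. In form: [gripper, dx, dy, dz, turn, gripper, dx, dy, dz, turn, ...]. A call has 1 to 12 rows; each row shifts and turns the commanded pose from where the row before left it; what a row does not reach is not made up. A row lasts 1/8 s, in which the tool goes at most 62.5 mm and 10.7 degrees, less where a joint would pass 70% of its speed; a pose out of reach is approached as far as the arm can. A call is refused whole if a number of a shift passes 0.0625 or a number of a turn 10.7, either way. A call with a gripper value outside its range is refused whole. The fingers move at their own pace and stop on an object; the grip force is fixed at half the most. Time passes only in rows, so rows that do not move let the fingers close. It gives the time, the measured TCP pose, the force, the opening and the grip force at its end, in the units of the state.
- env.get_obs(): the state, without advancing time (a new reading comes with each control period).
- env.grab_frame(name): name is "scene" or "top" or "wrist"; returns the picture (384x512x3 uint8, blue, green, red); there is no depth.
- env.camera_model(name): a dict with "mtx" (3x3 intrinsics, pixels), "k1" (the pictures are not rectified: a ray, as slopes to the right and down, at radius r is drawn at 1 + k1 r^2 times it, then the intrinsics apply), "camera_from_world" (4x4, takes a point from world to camera coordinates). Camera axes: x right, y up, looking along -z (the intrinsics and any distortion apply to the point x, -y, -z); pixel columns grow to the right and rows downward; lengths in m; the calibration is good to about 2 mm. A picture is of the moment at which its call begins: read the wrist's pose just before it. camera_model takes no time and is no camera call; for the wrist camera it gives the pose at the moment of the call.
- env.finish_job(): hands the job in; it is judged then, once.
Trained networks look in the newest picture that a camera, given by its name, has taken for a name from the list of things; names that differ only in an ending like _2 or _b are one class to them, and where a whole thing is asked for, a point or a joint stands for the part that bears it (a point fixed in the world has none). Each returns a list of dicts, best first, with "conf" (0 to 1); they miss things now and then, are a little off and sometimes report something else, mostly with a low value. They report only what shows in the picture. A call takes as long as a camera call. They do not tell look-alikes from the thing itself.
- env.search_frame(name, camera): "position" ([row, column] in pixels, amid what is visible of it).
The state is a dict: "clock": time; "qpos": joint angles; "dq": joint speeds; "joint_efforts": joint torques, N m; "eef_pos": TCP position; "orientation": TCP orientation; "ft_force": force on the tool from outside, world axes, zero at the start; "moment": the same for the moment, N m; "width": finger opening in m; "grasp_force": force on a finger pad.
Only numpy, scipy, OpenCV 4.12 (cv2) and the standard library are available. Lean on these libraries where they do the work, as an engineer would, in place of code of your own. Each camera call takes 0.05 s, during which the arm holds its last target. There are 200 camera calls.

### The job

The camera for the model photographs lies on its back with its lens mount facing up, and three lenses stand on the grey felt: pick up the one that matches the mount and set it in the mount. Turn it under light pressure until the hidden keyway under its flange drops over the mount's index pin, then press it fully home against the sprung contacts and finish still holding it there, flange flush on the mount, so that I can close the locking ring. Don't force it, and leave the other lenses and everything else on the desk where they are.

Things in the scene. Friction and masses are not known exactly. Their poses are not given: they have to be found in the camera images.
- lens_mid: the lens that matches the mount, middle-sized of three look-alike lenses, black and metal, 52 mm tall, 0.20 to 0.29 kg, standing on its rear end on the felt. Origin: centre of its rear end (underside); z: its axis, up. Rear spigot 44 mm diameter, 12 mm long, end bevelled 2.5 mm; flange 60 mm diameter, 12 to 21 mm above the origin; knurled barrel to grip 52 mm diameter, 21 to 52 mm
- lens_mid_seat (a point): point on the matching lens's axis level with its flange's flat underside, 12 mm above its origin; at point mount when home. In that underside, hidden, are 4 equal keyways 90 degrees apart, 8 mm wide, 7 mm deep; any one may take the pin, to within 4 degrees either way. Their angle is not marked nor told by the lens's x and y axes: find one by turning, a quarter turn at most
- lens_large: the largest lens, does not fit: 60 mm tall, barrel 66 mm, flange 76 mm, spigot 60 mm diameter; origin at the centre of its underside. Leave it alone
- lens_small: the smallest lens, does not fit: 44 mm tall, barrel 38 mm, flange 44 mm, spigot 30 mm diameter; origin at the centre of its underside. Leave it alone
- camera: dark box-shaped camera with aluminium cage rails (124 by 133 mm) on its back on a plywood base (150 by 190 by 10 mm), fixed to the desk. Origin: centre of the base's underside, under the mount's axis; z up. Body top 66 mm above the origin. Round the seat lies the black locking ring, 80 mm diameter (100 mm over two wings), its top 2 mm above the seat; it does not turn and is not used
- mount (a point): centre of the mount's flat steel seat, 82 mm above the camera's origin; z up, the mount's axis. Throat 46 mm diameter, 16 mm deep; seat 66 mm diameter. One steel index pin, 4 mm thick, round-tipped, stands 6 mm above the seat 26.5 mm from the axis: with no keyway over it the lens rides on it, flange about 6 mm above the seat; turned to a keyway it can drop
- contacts (a joint): travel of the sprung contact ring in the throat, m: 0 free (its top 9.5 mm below the seat), 0.0025 with the lens home. Its spring pushes up with 4.5 N at 0 and 7 N at 0.0025, more than the lens's weight: a lens over the pin but not pressed down stands up to 2.5 mm proud of the seat
- toothpick_jar: glass jar of toothpicks, 56 mm diameter, 68 mm tall; bystander, origin at the centre of its underside
- tape_roll: roll of masking tape lying flat, 90 mm diameter, 24 mm tall; bystander, origin at the centre of its underside
- craft_knife: orange snap-off knife lying flat, 158 mm long along its x, 20 mm wide, 16 mm high; bystander, origin at its underside
- note_pad: green note pad, 76 by 51 by 16 mm, lying flat; bystander, origin at the centre of its underside
- glue_bottle: white glue bottle standing, 42 mm diameter, 118 mm tall; bystander, origin at the centre of its underside
- body_cap: black round camera body cap lying flat, 62 mm diameter, 10 mm high; bystander, origin at the centre of its underside
- phone: black phone lying flat, 148 mm along its x by 72 mm by 9 mm; bystander, origin at the centre of its underside
Mind the look-alikes: they are no part of the job. What is shaped like the lens_mid but red is not meant.

How it is judged:
On the way, in this order (a step that is already met when the one before it is completed fails the run):
1. the matching lens is lifted clear of the desk in the fingers (height (world z) of lens_mid above 0.03 m and contact force between the fingers and lens_mid above 1 N), for 0.1 s.
2. the matching lens is home in the mount, a keyway over the pin (z of lens_mid_seat in the frame of mount below 0.0012 m and horizontal distance between lens_mid_seat and mount below 0.002 m), for 0.2 s.
At the end, for the whole second after the job is handed in: the matching lens is held home through the last second: the underside of its flange within 1.2 mm of the mount's seat and within 2 mm of its centre, tilted by less than 0.04 rad, the sprung contacts pressed in by more than 1.5 mm, and the fingers bearing on the lens with more than 2 N (all of step 2 and angle between the z axis of lens_mid_seat and the z axis of mount, either way round below 0.04 rad and value of joint contacts above 0.0015 m and contact force between the fingers and lens_mid above 2 N); the arm keeps its last pose, push and grip.
It fails at once if a wrong lens is moved by more than 15 mm (distance of any of lens_large, lens_small from where it was at the start of the episode above 0.015 m).
It fails at once if another thing on the desk is moved by more than 20 mm (distance of any of toothpick_jar, tape_roll, craft_knife, note_pad, glue_bottle, body_cap, phone from where it was at the start of the episode above 0.02 m).
It fails at once if the lens is forced into the mount with more than 120 N (contact force between lens_mid and camera above 120 N).
It also fails if it takes over 58 s, if anything falls off the work surface, if the arm or the gripper's body presses on something with over 40 N, if the wrist force passes 120 N, or if a joint passes its speed limit or range.

## Working session

There is one attempt and no reset: what is moved stays moved. The work goes in short steps, Python scripts to look and compute and a tool call to move; the robot and the scene stay as the last step left them, time stands still between calls to the robot, and variables do not carry over. Pictures are saved under pics/ and viewed, at most 10 in all, crops included, and the job is handed in when it is done.

Besides the shell and the picture viewer there is one more tool, called after ">>>" as name(argument=value, ...) on one line, values as JSON. drive_tool: Moves the arm, as the interface text tells. Its arguments: {"type":"object","properties":{"steps":{"type":"array","items":{"type":"number"}}},"required":["steps"]}

```bash
mkdir -p pics; cat > h.py <<'E'
import numpy as np, cv2
from workcell import env
def ray(cam,rc):
    m=env.camera_model(cam);K=np.array(m["mtx"]);T=np.array(m["camera_from_world"])
    d=np.array([(rc[1]-K[0,2])/K[0,0],(rc[0]-K[1,2])/K[1,1]]);s=d.copy()
    for _ in range(20): s=d/(1+m["k1"]*(s@s))
    R=T[:3,:3];o=-R.T@T[:3,3]
    return o,R.T@np.array([s[0],-s[1],-1])
def at(cam,rc,z):
    o,v=ray(cam,rc);return o+v*(z-o[2])/v[2]
def proj(cam,p):
    m=env.camera_model(cam);K=np.array(m["mtx"]);T=np.array(m["camera_from_world"])
    c=T[:3,:3]@np.array(p)+T[:3,3];s=np.array([c[0],-c[1]])/-c[2];s=s*(1+m["k1"]*(s@s))
    return np.array([K[1,1]*s[1]+K[1,2],K[0,0]*s[0]+K[0,2]])
E
python3 - <<'E'
from h import *
for c in("top","scene"):
    f=env.grab_frame(c);cv2.imwrite(f"pics/{c}1.png",f)
    print(c,ray(c,(192,256))[0].round(3))
    for n in("lens_mid","lens_large","lens_small","camera"):
        for d in env.search_frame(n,c)[:4]:print(n,round(d["conf"],2),np.round(d["position"]),at(c,d["position"],.08 if n=="camera" else .05).round(3))
print(env.get_obs()["orientation"],env.hold_point_z,env.get_obs()["clock"])
E
```

```text
top [0.477 0.14  1.087]
lens_mid 0.57 [196. 167.] [0.559 0.341 0.05 ]
lens_large 0.63 [235. 236.] [0.46  0.165 0.05 ]
lens_small 0.55 [175. 217.] [0.612 0.214 0.05 ]
camera 0.8 [197. 346.] [ 0.556 -0.114  0.08 ]
scene [1.36  0.509 0.674]
lens_mid 0.77 [207. 342.] [0.485 0.327 0.05 ]
lens_mid 0.56 [231. 341.] [0.582 0.354 0.05 ]
lens_large 0.9 [193. 288.] [0.494 0.18  0.05 ]
lens_small 0.73 [229. 285.] [0.636 0.235 0.05 ]
[-3.09549578e+00 -5.35771306e-01  2.60865584e-05] -0.0188 0.5
```

View pics/top1.png

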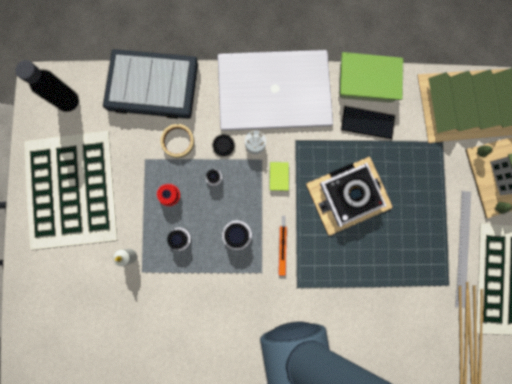

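View pics/scene1.png

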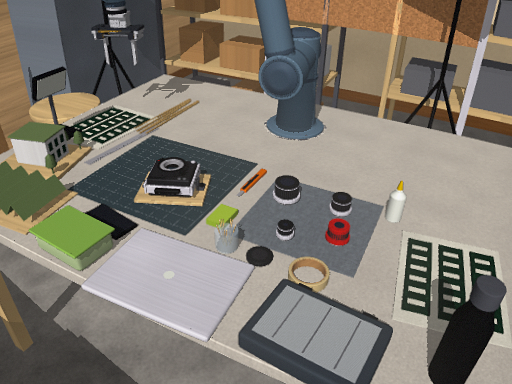

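The top view shows four lens-like things on the felt: the red decoy at (195,167), the small lens at (175,214), a black one at (239,178) and the large lens at (235,236). The black one at (239,178) is between the other two in size. The mount is at about (193,356). I'll check these with a crop and measurements.

```bash
python3 - <<'E'
from h import *
f=cv2.imread("pics/top1.png");cv2.imwrite("pics/crop1.png",cv2.resize(f[140:290,140:400],None,fx=3,fy=3,interpolation=3))
for n,rc,z in(("mid",(239,178),.05),("large",(235,236),.06),("small",(175,213),.044),("red",(195,167),.05),("mount",(193,356),.085)):print(n,at("top",rc,z).round(3))
for n,rc,z in(("mid",(198,341),.05),("large",(182,288),.06),("small",(225,285),.044),("mount",(164,175),.083)):print(n,at("scene",rc,z).round(3))
E
```

```text
mid [0.449 0.311 0.05 ]
large [0.46  0.164 0.06 ]
small [0.614 0.224 0.044]
red [0.561 0.342 0.05 ]
mount [ 0.564 -0.137  0.085]
mid [0.448 0.313 0.05 ]
large [0.458 0.166 0.06 ]
small [0.614 0.225 0.044]
mount [ 0.557 -0.133  0.083]
```

View pics/crop1.png

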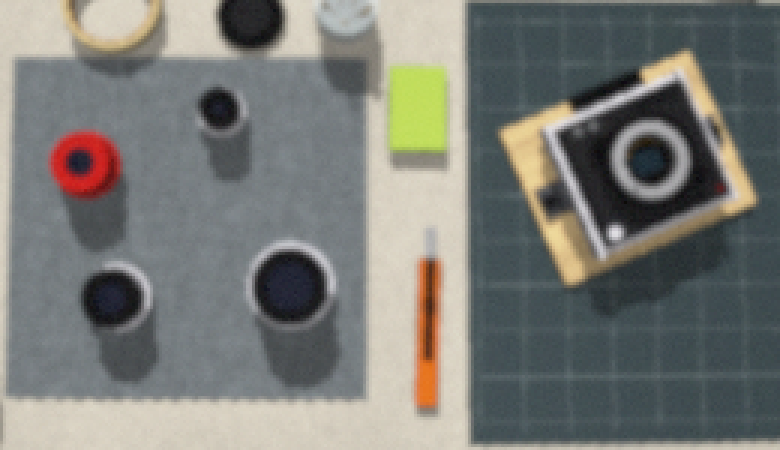

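The crop confirms it: the black lens at top pixel (239,178) is mid-sized, with the clearly larger one and the smaller one elsewhere. The mount ring centre is at about (193,357). I'll go over the mount first to look from close up.

>>> drive_tool(steps=[1, 0.032, 0.045, 0.005, 0, 1, 0.032, 0.045, 0.005, 0, 1, 0.032, 0.045, 0.005, 0, 1, 0.032, 0.045, 0.005, 0, 1, 0.032, 0.045, 0.005, 0, 1, 0.032, 0.045, 0.005, 0, 1, 0.032, 0.045, 0.005, 0, 1, 0.032, 0.045, 0.005, 0, 1, 0.032, 0.045, 0.005, 0, 1, 0.032, 0.045, 0.005, 0, 1, 0, 0, 0, 0])

```text
clock: 1.88
eef_pos: [0.54, -0.1595, 0.256]
orientation: [3.094, 0.544, 0.002]
ft_force: [-0.2, -0.3, 0.3]
width: 0.0941
grasp_force: 0.0
```

```bash
python3 - <<'E'
from h import *
f=env.grab_frame("wrist");cv2.imwrite("pics/w1.png",f)
print(ray("wrist",(192,256))[0],at("wrist",(192,256),.083),proj("wrist",(.563,-.138,.083)))
o=env.get_obs();print(o["qpos"],o["ft_force"],o["eef_pos"])
E
```

```text
[ 0.60821733 -0.13646766  0.43508138] [ 0.52018624 -0.16289759  0.083     ] [150.13086797 247.98380822]
[-4.91542671e-01  1.49735941e-03  1.73227246e+00 -2.69155570e-04
  1.40747077e+00  7.33418896e-01] [ 0.05772827 -0.85293104 -0.39253954] [ 0.53909486 -0.16097881  0.25565225]
```

View pics/w1.png

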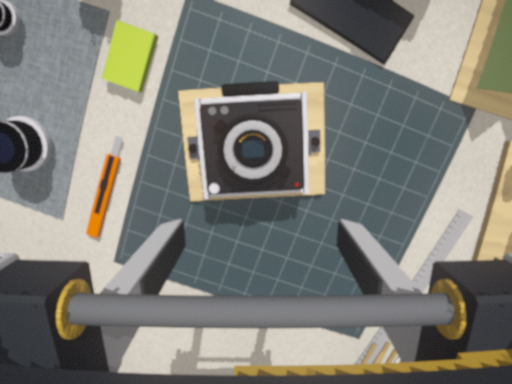

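The wrist view shows the mount's silver seat ring centred near (149,253), with the throat inside it and the camera yawed. I'll fit the ring for an accurate centre.

```bash
python3 - <<'E'
from h import *
f=cv2.imread("pics/w1.png");g=cv2.cvtColor(f,6)
m=np.zeros_like(g);cv2.circle(m,(253,149),38,255,-1)
b=((g>120)&(m>0)).astype(np.uint8)
n,l,s,c=cv2.connectedComponentsWithStats(b);i=1+np.argmax(s[1:,4]);print(s[i],c[i])
cs,_=cv2.findContours((l==i).astype(np.uint8),cv2.RETR_CCOMP,cv2.CHAIN_APPROX_NONE)
for k in sorted(cs,key=len)[-2:]:
    (x,y),ax,a=cv2.fitEllipse(k);print(x,y,ax,at("wrist",(y,x),.082))
    P=np.array([at("wrist",(p[0][1],p[0][0]),.082)[:2] for p in k]);(A,B),r=cv2.minEnclosingCircle(P.astype(np.float32));print(A,B,2*r)
E
```

```text
[ 224  120   58   59 1487] [252.36987223 149.24613315]
252.5701904296875 148.6205596923828 (39.210365295410156, 40.968345642089844) [ 0.56623705 -0.14230667  0.082     ]
0.5658308267593384 -0.14243195950984955 0.04730626195669174
252.4632110595703 148.9664764404297 (57.39778137207031, 57.88471603393555) [ 0.5658282  -0.14232368  0.082     ]
0.5651166439056396 -0.14266502857208252 0.06659623235464096
```

>>> drive_tool(steps=[1, -0.006, 0.0525, 0, 0, 1, -0.006, 0.0525, 0, 0, 1, -0.006, 0.0525, 0, 0, 1, -0.006, 0.0525, 0, 0, 1, -0.006, 0.0525, 0, 0, 1, -0.006, 0.0525, 0, 0, 1, -0.006, 0.0525, 0, 0, 1, -0.006, 0.0525, 0, 0, 1, -0.006, 0.0525, 0, 0, 1, 0, 0, 0, 0, 1, 0, 0, 0, 0])

```text
clock: 3.3
eef_pos: [0.4848, 0.309, 0.2552]
orientation: [3.095, 0.534, -0.001]
ft_force: [-0.4, 0.9, 0.5]
width: 0.0939
grasp_force: 0.0
```

```bash
python3 - <<'E'
from h import *
f=env.grab_frame("wrist");cv2.imwrite("pics/w2.png",f)
print(proj("wrist",(.449,.311,.052)))
for d in env.search_frame("lens_mid","wrist"):print(d,at("wrist",d["position"],.045))
o=env.get_obs();print(o["qpos"],o["eef_pos"])
E
```

```text
[197.05995804 248.87716252]
{'position': [191.7, 251.9], 'conf': 0.87} [0.45521743 0.30924548 0.045     ]
{'position': [100.1, 257.1], 'conf': 0.75} [0.56492544 0.34082584 0.045     ]
[ 3.69849229e-01  3.18274429e-02  1.70205385e+00 -2.94780435e-04
  1.40792108e+00  1.60028940e+00] [0.48500836 0.30871136 0.25537873]
```

View pics/w2.png

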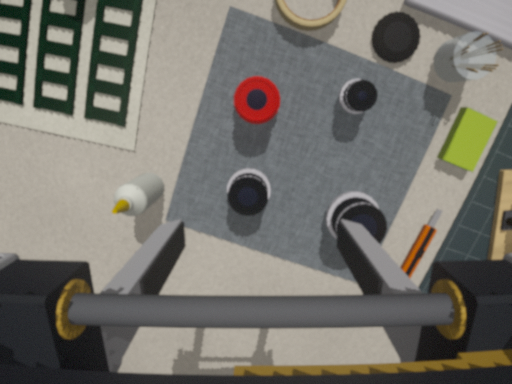

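The wrist view shows the target lens's dark front at about (197,248), the red decoy at (100,257), the small lens at (95,358) and the large lens at (220,358). I'll fit the front disc.

```bash
python3 - <<'E'
from h import *
g=cv2.cvtColor(cv2.imread("pics/w2.png"),6)
m=np.zeros_like(g);cv2.circle(m,(248,195),34,255,-1)
for t in(45,60,75):
    b=((g<t)&(m>0)).astype(np.uint8)
    n,l,s,c=cv2.connectedComponentsWithStats(b);i=1+np.argmax(s[1:,4])
    k=max(cv2.findContours((l==i).astype(np.uint8),0,1)[0],key=len)
    (x,y),ax,a=cv2.fitEllipse(k);print(t,s[i],x,y,ax,at("wrist",(y,x),.052))
k=cv2.HoughCircles(g[150:240,200:300],cv2.HOUGH_GRADIENT,1,5,param1=80,param2=12,minRadius=15,maxRadius=30)
print(k[0][:4]+[200,150,0])
# predicted circles
for r,z in((.026,.052),(.03,.021)):
    P=np.array([proj("wrist",(.449+r*np.cos(t),.311+r*np.sin(t),z)) for t in np.linspace(0,6.28,40)]);print(r,P.min(0),P.max(0))
print(at("top",(257,122),.118))
E
```

```text
45 [ 229  178   38   37 1075] 247.49050903320312 196.117431640625 (35.69314956665039, 36.86804962158203) [0.44964634 0.31304367 0.052     ]
60 [ 228  178   39   38 1184] 247.37203979492188 196.44361877441406 (37.5428352355957, 38.364601135253906) [0.44918947 0.31304588 0.052     ]
75 [ 227  177   41   41 1292] 247.43006896972656 197.3511962890625 (39.25558853149414, 40.630977630615234) [0.44808203 0.31258755 0.052     ]
[[247.5        194.5         21.        ]
 [242.5        194.5         25.        ]
 [247.5        187.5         19.89999962]
 [242.5        219.5         16.79999924]]
0.026 [177.06484253 228.42602383] [216.44223905 269.25217768]
0.03 [169.39265094 227.7488817 ] [211.8567335  271.54727591]
[0.40715485 0.43302157 0.118     ]
```

>>> drive_tool(steps=[1, -0.036, 0.004, 0, 0, 1, 0, 0, -0.05, 0, 1, 0, 0, -0.05, 0, 1, 0, 0, -0.05, 0, 1, 0, 0, 0, 0, 1, 0, 0, 0, 0])

```text
clock: 4.15
eef_pos: [0.4501, 0.3142, 0.1076]
orientation: [-3.095, -0.534, -0.005]
ft_force: [0.3, -0.6, -0.3]
width: 0.0937
grasp_force: 0.0
```

```bash
python3 - <<'E'
from h import *
f=env.grab_frame("wrist");cv2.imwrite("pics/w3.png",f)
print(env.get_obs()["eef_pos"],proj("wrist",(.449,.3125,.052)))
g=cv2.cvtColor(f,6);c=proj("wrist",(.449,.3125,.052))[::-1]
m=np.zeros_like(g);cv2.circle(m,(int(c[0]),int(c[1])),60,255,-1)
for t in(45,60,75):
    b=((g<t)&(m>0)).astype(np.uint8)
    n,l,s,_=cv2.connectedComponentsWithStats(b);i=1+np.argmax(s[1:,4])
    k=max(cv2.findContours((l==i).astype(np.uint8),0,1)[0],key=len)
    (x,y),ax,a=cv2.fitEllipse(k);print(t,s[i],x,y,ax,at("wrist",(y,x),.052))
E
```

```text
[0.45055964 0.31461069 0.10832625] [209.55531049 261.68362455]
45 [ 229  178   63   60 2720] 260.28643798828125 207.8623046875 (58.709171295166016, 61.34688949584961) [0.44994791 0.31401195 0.052     ]
60 [ 229  178   64   61 3048] 260.2536926269531 207.93743896484375 (60.2708625793457, 62.57263946533203) [0.44988072 0.31401544 0.052     ]
75 [ 228  177   65   64 3173] 260.1488952636719 208.26698303222656 (61.84101867675781, 63.56560134887695) [0.44959625 0.31400186 0.052     ]
```

View pics/w3.png

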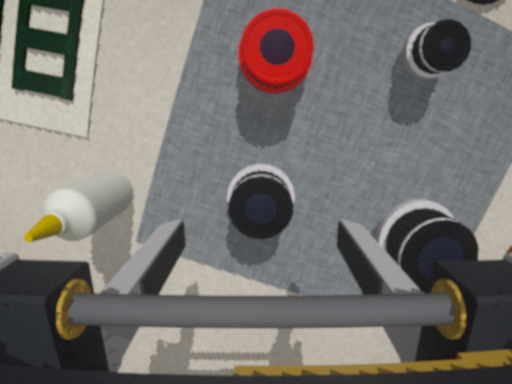

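The lens front is at (208,260), centred between the fingers to within 1 mm, and the neighbours are clear. Next I descend, close and lift.

>>> drive_tool(steps=[1, 0, 0, -0.04, 0, 1, -0.001, 0, -0.03, 0, 1, 0, 0, -0.012, 0, 1, 0, 0, 0, 0, -1, 0, 0, 0, 0, -1, 0, 0, 0, 0, -1, 0, 0, 0, 0, -1, 0, 0, 0, 0, -1, 0, 0, 0, 0, -1, 0, 0, 0, 0])

```text
clock: 5.45
eef_pos: [0.4476, 0.3142, 0.0236]
orientation: [3.095, 0.536, 0.0]
ft_force: [-1.0, -1.0, 1.8]
width: 0.0517
grasp_force: 30.0
```

>>> drive_tool(steps=[-1, 0, 0, 0.03, 0, -1, 0, 0, 0.05, 0, -1, 0, 0, 0.05, 0, -1, 0, 0, 0.02, 0, -1, 0, 0, 0, 0])

```text
clock: 6.08
eef_pos: [0.4481, 0.3147, 0.1746]
orientation: [-3.095, -0.536, -0.004]
ft_force: [-0.2, 0.3, -2.8]
width: 0.0513
grasp_force: 30.0
```

>>> drive_tool(steps=[-1, 0.008, -0.03, 0, 0, -1, 0.012, -0.046, 0, 0, -1, 0.012, -0.046, 0, 0, -1, 0.012, -0.046, 0, 0, -1, 0.012, -0.046, 0, 0, -1, 0.012, -0.046, 0, 0, -1, 0.012, -0.046, 0, 0, -1, 0.012, -0.046, 0, 0, -1, 0.012, -0.046, 0, 0, -1, 0.008, -0.03, 0, 0, -1, 0.006, -0.028, 0, 0, -1, 0, 0, 0, 0])

```text
clock: 7.58
eef_pos: [0.5644, -0.1427, 0.1708]
orientation: [-3.094, -0.531, 0.005]
ft_force: [-0.4, 0.2, -2.6]
width: 0.0515
grasp_force: 30.0
```

```bash
python3 - <<'E'
from h import *
f=env.grab_frame("wrist");o=env.get_obs();cv2.imwrite("pics/w4.png",f)
print(o["eef_pos"],o["ft_force"],o["qpos"],o["grasp_force"])
print("lens",proj("wrist",o["eef_pos"]+[0,0,.028]),"mount",proj("wrist",(.566,-.142,.082)))
for n in("lens_mid","camera"):
  for d in env.search_frame(n,"wrist"):print(n,d)
E
```

```text
[ 0.56428158 -0.14151605  0.17099562] [ 0.13290156 -0.14589015 -2.89331646] [-4.40721483e-01  1.23209298e-01  1.76243959e+00  4.67750234e-04
  1.26022933e+00  7.88542165e-01] 29.99951273202896
lens [254.04157591 259.33115176] mount [193.82884201 261.40539695]
lens_mid {'position': [239.3, 262.9], 'conf': 0.84}
camera {'position': [25.3, 396.9], 'conf': 0.74}
camera {'position': [155.8, 261.8], 'conf': 0.73}
```

View pics/w4.png

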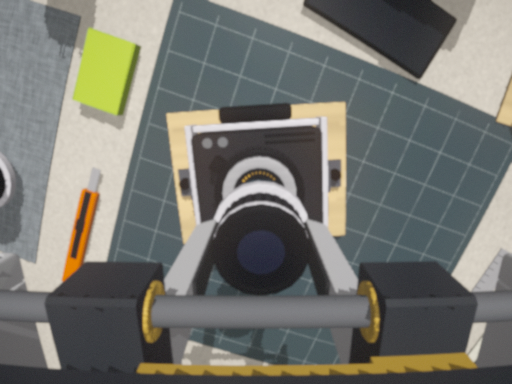

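The lens hangs upright in the fingers, front at about (250,262). The upper part of the mount ring shows behind it, centre near (193,260). I'll refine both.

```bash
python3 - <<'E'
from h import *
from scipy.optimize import least_squares
o=env.get_obs();e=o["eef_pos"];f=cv2.imread("pics/w4.png");g=cv2.cvtColor(f,6)
m=np.zeros_like(g);cv2.circle(m,(262,248),56,255,-1)
for t in(45,60):
    b=((g<t)&(m>0)).astype(np.uint8);n,l,s,_=cv2.connectedComponentsWithStats(b);i=1+np.argmax(s[1:,4])
    k=max(cv2.findContours((l==i).astype(np.uint8),0,1)[0],key=len)
    (x,y),ax,a=cv2.fitEllipse(k);z=e[2]+.028;print(t,s[i],x,y,ax,"lens-tcp",at("wrist",(y,x),z)-e)
# outer & inner ring edges: radial scan from the expected centre, upper arc
for R in(.033,.023):
    pts=[]
    for a in np.radians(np.arange(-60,250,4)):
        rr=np.arange(R-.005,R+.005,.0002)
        px=[proj("wrist",(.566+r*np.cos(a),-.142+r*np.sin(a),.082)) for r in rr]
        if max(p[0] for p in px)>178: continue
        v=np.array([cv2.getRectSubPix(g,(1,1),(float(p[1]),float(p[0])))[0,0] for p in px],float)
        d=np.gradient(cv2.GaussianBlur(v[:,None],(1,7),0)[:,0])*(-1 if R>.03 else 1)
        j=d.argmax();pts.append([.566+rr[j]*np.cos(a),-.142+rr[j]*np.sin(a)])
    P=np.array(pts)
    s=least_squares(lambda q:np.hypot(*(P-q[:2]).T)-R,[.566,-.142],loss="soft_l1",f_scale=.0005);print(R,len(P),s.x,np.abs(s.fun).mean())
E
```

```text
45 [ 211  212  106   83 4520] 262.5257873535156 254.36431884765625 (78.25464630126953, 98.45748901367188) lens-tcp [ 0.00036753 -0.00165124  0.028     ]
60 [ 207  206  111   90 7117] 261.1345520019531 250.98416137695312 (86.7978286743164, 104.20311737060547) lens-tcp [ 0.00196195 -0.00029515  0.028     ]Traceback (most recent call last):
  File "<stdin>", line 14, in <module>
  File "h.py", line 12, in proj
    m=env.camera_model(cam);K=np.array(m["mtx"]);T=np.array(m["camera_from_world"])
ValueError: time passes only in moves, steps and waits
```

```bash
sed -i 's/m=env.camera_model(cam)/m=cm(cam)/; s/^def ray/import functools\n@functools.lru_cache\ndef cm(c): return env.camera_model(c)\ndef ray/' h.py; python3 - <<'E'
from h import *
from scipy.optimize import least_squares
g=cv2.cvtColor(cv2.imread("pics/w4.png"),6)
e=env.get_obs()["eef_pos"];print(e)
def fit(c,z,R,sg,rowok,da):
    pts=[]
    for a in np.radians(np.arange(0,360,4)):
        rr=np.arange(R-.005,R+.005,.0002)
        px=[proj("wrist",(c[0]+r*np.cos(a),c[1]+r*np.sin(a),z)) for r in rr]
        if not all(rowok(*p) for p in px): continue
        v=np.array([cv2.getRectSubPix(g,(1,1),(float(p[1]),float(p[0])))[0,0] for p in px],float)
        d=np.gradient(cv2.GaussianBlur(v[:,None],(1,7),0)[:,0])*sg
        j=d.argmax();pts.append([c[0]+rr[j]*np.cos(a),c[1]+rr[j]*np.sin(a)])
    P=np.array(pts)
    s=least_squares(lambda q:np.hypot(*(P-q[:2]).T)-(R if not da else q[2]),[*c,R][:2+da],loss="soft_l1",f_scale=.0005);print(R,len(P),s.x,np.abs(s.fun).mean())
for R,sg in((.033,-1),(.023,1)): fit((.566,-.142),.082,R,sg,lambda r,c:r<178,0)
for da in(0,1): fit((e[0],e[1]),e[2]+.028,.026,1,lambda r,c:r<285 and (r<225 or r>260 or 1),da)
E
```

```text
[ 0.56454282 -0.14055541  0.17180826]
0.033 29 [ 0.56648898 -0.13874367] 0.00013625410399956367
0.023 17 [ 0.56563565 -0.1389103 ] 8.36915410062791e-05
0.026 63 [ 0.56617553 -0.14046055] 0.0014635576755393429
0.026 63 [ 0.56510471 -0.14015966  0.02714588] 0.0014106623137537613
```

>>> drive_tool(steps=[-1, 0.001, 0.001, -0.03, 0, -1, 0, 0, -0.02, 0, -1, 0, 0, -0.006, 0, -1, 0, 0, 0, 0, -1, 0, 0, 0, 0])

```text
clock: 8.35
eef_pos: [0.5672, -0.1409, 0.1185]
orientation: [3.095, 0.536, 0.002]
ft_force: [0.2, -0.5, -2.7]
width: 0.0514
grasp_force: 30.0
```

```bash
python3 - <<'E'
from h import *
f=env.grab_frame("wrist");cv2.imwrite("pics/w5.png",f[60:360,100:420])
s=env.grab_frame("scene");cv2.imwrite("pics/s5.png",cv2.resize(s[100:230,110:270],None,fx=4,fy=4,interpolation=2))
cv2.imwrite("pics/b5.png",np.hstack([cv2.resize(f[100:300,160:360],(400,400)),cv2.resize(s[120:220,125:225],(400,400),interpolation=2)]))
print(env.get_obs()["eef_pos"])
E
```

```text
[ 0.56711479 -0.1409756   0.1185176 ]
```

View pics/b5.png

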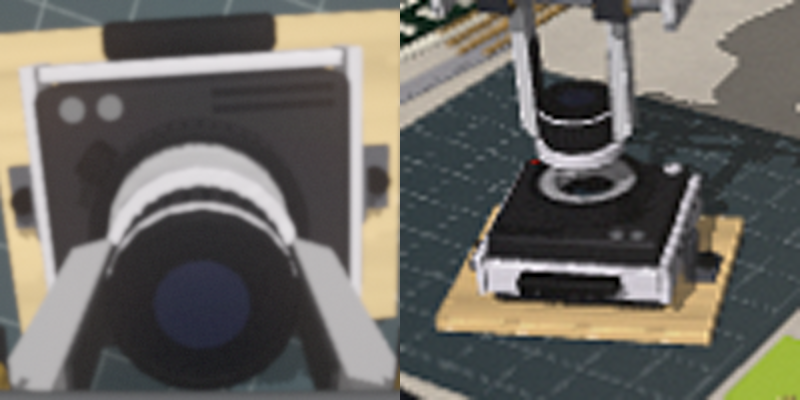

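Both halves show the lens upright above the mount ring, roughly concentric. In the scene view the ring centre is at (165.5,171.8) and the lens front at (144.5,169). I'll compare them numerically.

```bash
python3 - <<'E'
from h import *
print(at("scene",(165.5,171.8),.082),at("scene",(144.5,169),.1465), proj("scene",(.566,-.14,.082)),proj("scene",(.5675,-.141,.1465)))
from scipy.optimize import least_squares
g=cv2.cvtColor(cv2.imread("pics/w5.png"),6)
g=np.pad(g,((60,24),(100,92)))
def fit(c,z,R,sg,ok):
    pts=[]
    for a in np.radians(np.arange(0,360,3)):
        rr=np.arange(R-.004,R+.004,.0002)
        px=[proj("wrist",(c[0]+r*np.cos(a),c[1]+r*np.sin(a),z)) for r in rr]
        if not all(ok(*p) for p in px): continue
        v=np.array([cv2.getRectSubPix(g,(1,1),(float(p[1]),float(p[0])))[0,0] for p in px],float)
        d=np.gradient(cv2.GaussianBlur(v[:,None],(1,7),0)[:,0])*sg
        j=d.argmax();pts.append([c[0]+rr[j]*np.cos(a),c[1]+rr[j]*np.sin(a)])
    P=np.array(pts)
    s=least_squares(lambda q:np.hypot(*(P-q[:2]).T)-R,c,loss="soft_l1",f_scale=.0005);print(R,len(P),s.x,np.abs(s.fun).mean())
fit((.566,-.14),.082,.033,-1,lambda r,c:r<200)
fit((.5675,-.141),.1185-.0026,.030,-1,lambda r,c:r<200)  # flange top 21 mm above origin
fit((.5675,-.141),.1465,.026,1,lambda r,c:r<285 and 215<c<308)
E
```

```text
[ 0.56688845 -0.13703688  0.082     ] [ 0.5668702  -0.13958807  0.1465    ] [165.09571975 171.12169368] [144.4793091  168.43297124]
0.033 44 [ 0.56609325 -0.14088115] 0.00011559168340518625
0.03 26 [ 0.56842351 -0.14117218] 0.00010035641277720026
0.026 41 [ 0.56840706 -0.14111359] 0.0003507770109047993
```

>>> drive_tool(steps=[-1, -0.001, 0.001, -0.005, 0, -1, 0, 0, -0.005, 0, -1, 0, 0, -0.003, 0, -1, 0, 0, -0.001, 0, -1, 0, 0, 0, 0])

```text
clock: 9.07
eef_pos: [0.5655, -0.1397, 0.1034]
orientation: [3.096, 0.536, -0.0]
ft_force: [-0.4, -0.9, -3.4]
width: 0.0517
grasp_force: 30.0
```

>>> drive_tool(steps=[-1, 0, 0, -0.001, 0, -1, 0, 0, -0.001, 0, -1, 0, 0, -0.001, 0, -1, 0, 0, 0, 0])

```text
clock: 9.57
eef_pos: [0.5652, -0.1399, 0.1001]
orientation: [3.095, 0.536, -0.001]
ft_force: [-0.9, -0.9, -2.8]
width: 0.0517
grasp_force: 30.0
```

>>> drive_tool(steps=[-1, 0, 0, -0.001, 0, -1, 0, 0, -0.001, 0, -1, 0, 0, 0, 0])

```text
clock: 9.95
eef_pos: [0.5655, -0.1399, 0.0989]
orientation: [3.095, 0.536, -0.001]
ft_force: [-3.6, -1.6, 1.6]
width: 0.0519
grasp_force: 30.0
```

Contact at the pin-riding height, so the spigot is in the throat. Next I turn under light pressure.

>>> drive_tool(steps=[-1, 0, 0, -0.0005, 0, -1, -0.0005, 0, -0.0003, 3, -1, 0, 0, 0, 3, -1, 0, 0, 0, 3, -1, 0, 0, 0, 3, -1, 0, 0, 0, 3, -1, 0, 0, 0, 3, -1, 0, 0, 0, 0])

```text
clock: 10.95
eef_pos: [0.5658, -0.1405, 0.0987]
orientation: [2.971, 1.012, 0.002]
ft_force: [-2.6, -4.5, 4.6]
width: 0.0516
grasp_force: 30.0
```

>>> drive_tool(steps=[-1, -0.0005, -0.0005, -0.0005, 3, -1, 0, 0, 0, 3, -1, 0, 0, 0, 3, -1, 0, 0, 0, 3, -1, 0, 0, 0, 3, -1, 0, 0, 0, 3, -1, 0, 0, 0, 0])

```text
clock: 11.82
eef_pos: [0.5658, -0.1409, 0.0986]
orientation: [2.776, 1.464, 0.003]
ft_force: [-2.1, -3.5, 5.3]
width: 0.0517
grasp_force: 30.0
```

>>> drive_tool(steps=[-1, 0, 0, -0.0003, 3, -1, 0, 0, 0, 3, -1, 0, 0, 0, 3, -1, 0, 0, 0, 3, -1, 0, 0, 0, 3, -1, 0, 0, 0, 3, -1, 0, 0, 0, 0])

```text
clock: 12.7
eef_pos: [0.5654, -0.1406, 0.0968]
orientation: [2.514, 1.879, 0.002]
ft_force: [1.5, -5.1, -2.5]
width: 0.0517
grasp_force: 30.0
```

The lens dropped and the vertical force vanished, so the pin has entered a keyway. Pressing down.

>>> drive_tool(steps=[-1, 0, 0.0005, -0.001, 0, -1, 0, 0, -0.001, 0, -1, 0, 0, -0.001, 0, -1, 0, 0, 0, 0])

```text
clock: 13.2
eef_pos: [0.5654, -0.1406, 0.0952]
orientation: [2.514, 1.88, 0.001]
ft_force: [-2.1, -4.7, 4.4]
width: 0.0515
grasp_force: 30.0
```

>>> drive_tool(steps=[-1, 0, 0, -0.001, 0, -1, 0, 0, -0.001, 0, -1, 0, 0, -0.001, 0, -1, 0, 0, 0, 0])

```text
clock: 13.7
eef_pos: [0.5654, -0.1407, 0.0936]
orientation: [2.514, 1.88, -0.0]
ft_force: [-4.3, -3.5, 11.7]
width: 0.0517
grasp_force: 30.0
```

>>> drive_tool(steps=[-1, -0.0005, -0.0005, -0.001, 0, -1, 0, 0, -0.001, 0, -1, 0, 0, 0, 0])

```text
clock: 14.08
eef_pos: [0.5654, -0.1408, 0.0935]
orientation: [2.514, 1.88, 0.001]
ft_force: [-7.4, -0.3, 21.8]
width: 0.0515
grasp_force: 30.0
```

>>> drive_tool(steps=[-1, -0.001, 0, -0.001, 0, -1, 0, 0, 0, 0, -1, 0, 0, 0, 0])

```text
clock: 14.45
eef_pos: [0.5654, -0.1408, 0.0935]
orientation: [2.513, 1.879, 0.004]
ft_force: [-6.4, -0.6, 24.9]
width: 0.0514
grasp_force: 30.0
```

```bash
python3 - <<'E'
from h import *
f=env.grab_frame("wrist");s=env.grab_frame("scene")
cv2.imwrite("pics/b6.png",np.hstack([cv2.resize(f[100:300,160:360],(400,400)),cv2.resize(s[120:220,125:225],(400,400),interpolation=2)]))
o=env.get_obs();print(o["eef_pos"],o["ft_force"],o["moment"],o["qpos"])
g=cv2.cvtColor(f,6);from scipy.optimize import least_squares
E
```

```text
[ 0.56544665 -0.14080723  0.09351859] [-6.61634193  0.21000027 24.87861017] [0.22473685 1.78389248 0.04010568] [-4.38813779e-01  2.13964647e-01  1.81337900e+00  6.87283551e-04
  1.10996157e+00 -1.52499441e-01]
```

View pics/b6.png

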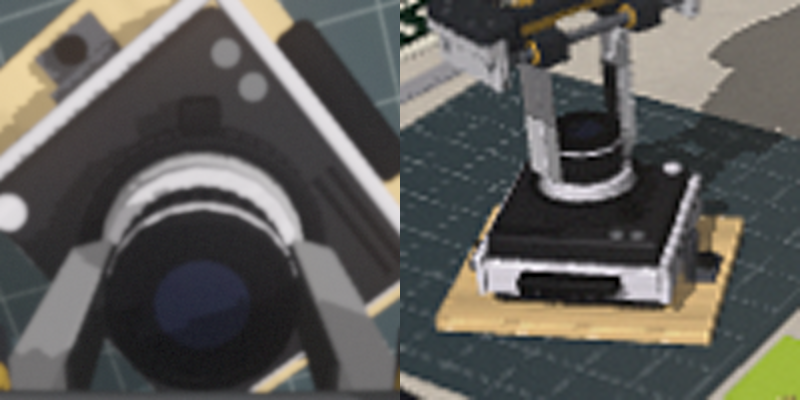

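The lens appears seated with its flange down in the mount ring, in both views. There is some side load, so I'll relieve it and check the stop is solid.

>>> drive_tool(steps=[-1, -0.001, 0, 0, 0, -1, -0.001, 0, 0, 0, -1, 0, 0, 0, 0, -1, 0, 0, 0, 0])

```text
clock: 15.05
eef_pos: [0.5653, -0.1408, 0.0936]
orientation: [2.511, 1.877, 0.01]
ft_force: [-0.0, 1.2, 19.2]
width: 0.0514
grasp_force: 30.0
```

```bash
python3 - <<'E'
from h import *
o=env.get_obs();print(o["eef_pos"],o["ft_force"],o["moment"],o["orientation"])
E
```

```text
[ 0.56532857 -0.14078573  0.09364585] [-0.04712532  1.23530951 19.19370291] [ 0.19683227  0.43750835 -0.05668042] [2.51086904 1.87657035 0.01023712]
```

>>> drive_tool(steps=[-1, 0, 0, -0.001, 3, -1, 0, 0, -0.001, 0, -1, 0, 0, 0, 0])

```text
clock: 15.42
eef_pos: [0.5658, -0.1411, 0.0934]
orientation: [2.46, 1.942, 0.01]
ft_force: [-3.7, 1.4, 27.9]
width: 0.0516
grasp_force: 31.3
```

```bash
python3 - <<'E'
from h import *
o=env.get_obs();print(o["eef_pos"],o["ft_force"],o["moment"],o["orientation"])
E
```

```text
[ 0.5657957  -0.14108795  0.09341053] [-3.73234787  1.41680653 27.91098841] [0.42809754 1.25427152 0.0262446 ] [2.45984149 1.9417064  0.00976774]
```

>>> drive_tool(steps=[-1, 0, 0, 0, 3, -1, 0, 0, 0, 3, -1, 0, 0, 0, 0])

```text
clock: 15.8
eef_pos: [0.5664, -0.1412, 0.0935]
orientation: [2.354, 2.066, 0.011]
ft_force: [-1.5, 1.9, 26.5]
width: 0.0513
grasp_force: 31.4
```

```bash
python3 - <<'E'
from h import *
o=env.get_obs();print(o["eef_pos"],o["ft_force"],o["moment"],o["orientation"],o["grasp_force"])
E
```

```text
[ 0.56635674 -0.14122752  0.0934503 ] [-1.5049281   1.87594158 26.51738474] [ 0.44736481  0.81545599 -0.05622922] [2.35387918 2.06632977 0.01087467] 31.365101585397497
```

>>> drive_tool(steps=[-1, 0, 0, 0, 3, -1, 0, 0, 0, 0, -1, 0, 0, 0, 0])

```text
clock: 16.18
eef_pos: [0.5666, -0.1414, 0.0934]
orientation: [2.3, 2.125, 0.011]
ft_force: [-0.8, 1.3, 26.0]
width: 0.0516
grasp_force: 35.5
```

```bash
python3 - <<'E'
from h import *
o=env.get_obs();print(o["eef_pos"],o["ft_force"],o["moment"],o["orientation"],o["grasp_force"])
for z in(.122,.128):
    p=proj("scene",(.566,-.140,z));print(z,p,(p-[120,125])*4+[0,400])
s=env.grab_frame("scene");f=env.grab_frame("wrist")
cv2.imwrite("pics/b7.png",np.hstack([cv2.resize(f[100:300,160:360],(400,400)),cv2.resize(s[140:180,150:190],(400,400),interpolation=2)]))
E
```

```text
[ 0.56661458 -0.14142322  0.09338222] [-0.80506101  1.33403983 25.95016402] [ 0.20819819  0.51847962 -0.49846859] [2.30007267 2.12470412 0.01136422] 35.50298031885177
0.122 [152.36306761 169.8583023 ] [129.45227044 579.43320919]
0.128 [150.41297185 169.66649889] [121.65188742 578.66599555]
```

View pics/b7.png

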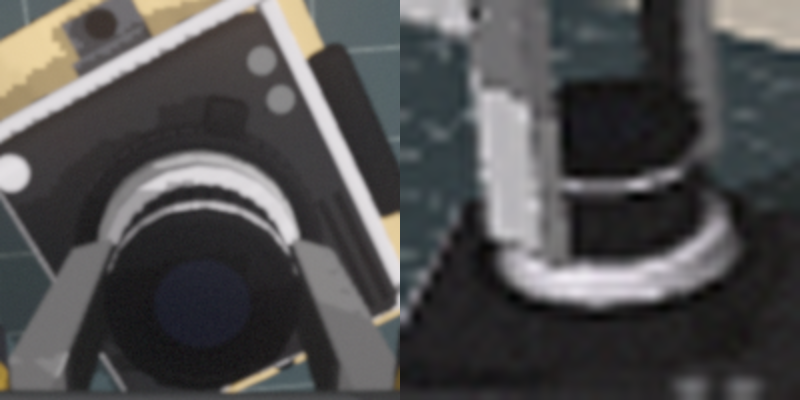

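The turning torque rose to 0.5 N m, so the pin is against a keyway wall and is captured. The front height in the scene view also fits home. I'll turn back to mid-keyway and keep a light press.

>>> drive_tool(steps=[-1, 0, 0, 0, -3, -1, 0, 0, 0, -2, -1, 0, 0, 0, 0, -1, 0, 0, 0, 0])

```text
clock: 16.77
eef_pos: [0.5663, -0.142, 0.0934]
orientation: [2.388, 2.024, 0.01]
ft_force: [-1.9, -1.8, 26.1]
width: 0.0516
grasp_force: 35.7
```

```bash
python3 - <<'E'
from h import *
o=env.get_obs();print(o["eef_pos"],o["ft_force"],o["moment"],o["orientation"],o["grasp_force"])
if abs(o["eef_pos"][2]-.0935)<.0006 and 15<o["ft_force"][2]<40 and abs(o["moment"][2])<.3: print(env.finish_job())
E
```

```text
[ 0.56634974 -0.14198919  0.0933666 ] [-1.90662413 -1.81665821 26.12194148] [-0.12008536  0.72279065  0.02652111] [2.38846099 2.02439901 0.00958694] 35.742001198232174
the job is handed in; nothing more can be done
None
```

I handed the job in with the matching lens in the mount: a keyway is over the index pin, and the arm is still gripping it and pressing it flush with about 26 N; the judge returned no verdict.

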